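# Spin-check a vial carousel and brake it on its mark

### The job

Check the bearing of the white vial carousel: flick one of its black posts with a fingertip so that the carousel spins, in either direction, and leave it to run freely for at least two full turns. Then, while it is still turning, brake it with a fingertip so that it stops with its red mark at the yellow pointer (catch it near the pointer, easing it the last little bit under the same finger if need be; do not let it run down by itself), and take the hand away. Grasp and lift nothing, keep the carousel down on its spindle, and leave the vials and everything else on the bench where they stand.

Things in the scene. Friction and masses are not known exactly. Their poses are not given: they have to be found in the camera images.
- stand: Base plate 240 x 300 mm (its x, y), 12 mm thick, fixed to the bench; origin at the centre of its underside, on the carousel's vertical axis, z up. On its +x side the yellow pointer: a cone, tip 115 mm from the axis just outside the rim, on a block 24 mm wide reaching to 146 mm, top 67 mm above the bench.
- carousel (a joint): Angle about the vertical axis (rad), unlimited (counts on over whole turns), growing counter-clockwise from above; 0 and every whole turn = red mark at the pointer. Starts from 0.6 to 5.7. Free-running, about 0.7 kg: left alone from 2.5 rad/s it runs on for 10 to 20 s, slowing by some 0.05 to 0.4 rad/s each second, and stays where it is stopped.
- hub (a point): On the carousel's axis, at the height of its top face (62 mm above the bench). White disc, 220 mm across with a blue bead of 224 mm, 12 mm thick. The flat band from 70 to 108 mm radius is clear, for braking by pressing down. It only rests on its spindle and could be lifted: it must not be.
- knob (a point): Top of the black ball knob in the middle of the carousel, 48 mm above the disc's top face, 20 mm in diameter. Around it six fixed amber vials with white caps, within 36 mm of the axis, up to 34 mm above the top face, on a blue disc of 46 mm radius, 4 mm high.
- mark (a point): The red mark: a radial red stripe 12 mm wide, 74 to 108 mm from the axis, on the disc's top face and down the rim; this point lies on it 100 mm from the axis. The other ticks are black.
- pointer (a point): Where the mark must stop: fixed point over the stand 100 mm from the axis, at the disc's top height, in line with the yellow pointer.
- post0 (a point): Top centre of an upright black finger post on the disc, 14 mm in diameter, 28 mm tall above the disc's top face, centred 60 mm from the axis, 60 degrees counter-clockwise of the red mark.
- post1 (a point): Top centre of an upright black finger post on the disc, 14 mm in diameter, 28 mm tall above the disc's top face, centred 60 mm from the axis, 180 degrees counter-clockwise of the red mark.
- post2 (a point): Top centre of an upright black finger post on the disc, 14 mm in diameter, 28 mm tall above the disc's top face, centred 60 mm from the axis, 300 degrees counter-clockwise of the red mark.
- vial_a: Loose amber vial with green cap, 23 mm in diameter, 46 mm tall, standing on a corner of the base plate at the stand's -x, +y side; origin at its underside. Leave alone.
- vial_b: Loose amber vial with red cap, 23 mm in diameter, 46 mm tall, standing on a corner of the base plate at the stand's -x, -y side; origin at its underside. Leave alone.
- reagent: Loose white bottle with red cap, 64 mm in diameter, 150 mm tall; origin at its underside. Leave alone.
- jar: Loose clear jar with red lid, 60 mm in diameter, 75 mm tall; origin at its underside. Leave alone.
- beaker: Loose glass beaker, 70 mm in diameter, 85 mm tall; origin at its underside. Leave alone.
- dishes: Stack of three clear culture dishes, 90 mm in diameter, 48 mm tall; origin at its underside. Leave alone.
- pen: Loose white marker pen with green cap lying flat, 130 mm long, 14 mm thick; origin at its underside, x along it. Leave alone.

How it is judged:
By the outcome, as a careful person would: the job done as asked, in the order asked, and still so for the second after the job is handed in, with the robot touching nothing.
It also fails if it takes over 64 s, if anything falls off the work surface, if the arm or the gripper's body presses on something with over 40 N, if the wrist force passes 120 N, or if a joint passes its speed limit or range.

### The arm

A 6-joint arm with a two-finger parallel gripper is mounted at the origin on the work surface. World frame = base frame: x ahead of the robot, y to its left, z up, the work surface at z = 0. Lengths are in m, angles in rad, forces in N, time in s.
With the tool pointing down it reaches from about 0.375 to 0.9 m from the base axis. Payload 3.1 kg.
Tool frame: the origin (TCP) lies midway between the tips of the shut fingers; the grasp point (between the pads) lies 19 mm behind it; x points along the fingers, z is the direction in which the jaws open and shut, and the axes are right-handed (so a half turn about x gives the same grasp; the last joint's range is limited). The gripper opens to 85 mm and grips with 20 to 120 N. Pads are 22 mm wide; open, the fingers measure 114 mm over their backs; the gripper's body (76 mm by 85 mm) begins 54 mm behind the grasp point. The pads swing forward as they close: fully open they stand 13 mm farther back than shut.
Start: joints at [1.083, 0.527, 1.433, -0, 1.181, -0.178], TCP at [0.19, 0.595, 0.231] pointing down, gripper open.
Joint ranges: [-3.08, 3.08], [-0.75, 2.2], [0.22, 2.44], [-1.43, 4.57], [0, 2.65], [-2.85, 2.85]. Speed limits (rad/s): [2.79, 2.79, 3.14, 3.14, 3.14, 3.14].

### API

Orientations are given as a unit quaternion [x, y, z, w].
In Python, from station import telemetry, optics, manip gives the robot as it stands.
- The arm moves only by the tool step_arm, never from a script. Its argument "commands" is a list of rows, each a list of 4 numbers: the shift along the tool's x, y, z in m, then the turn about the tool's x in rad. A call has 1 to 8 rows; each row is the pose to reach, as a shift and turn from the pose measured when the call began, along the tool's axes at that moment; what a row does not reach only later rows make up. A row lasts 1/12 s, in which the tool goes at most 41.7 mm and 7.16 degrees, less where a joint would pass 70% of its speed; a pose out of reach is approached as far as the arm can. A call with a gripper value outside its range is refused whole. "jaw" is the finger opening in m, from 0 to 0.0854, set as the call begins (left out, the last holds). The fingers move at their own pace and stop on an object; "grip_force" is the grip in N (left out, the last holds). Time passes only in rows, so rows that repeat a pose let the fingers close. It gives the time, the measured TCP pose, the force and the opening at its end, in the units of the state.
- telemetry.sense(): the state, without advancing time (a new reading comes with each control period).
- optics.snapshot(name): name is "scene" or "top" or "wrist"; returns the picture (384x512x3 uint8, red, green, blue); there is no depth.
- optics.camera_params(name): a dict with "mtx" (3x3 intrinsics, pixels), "k1" (the pictures are not rectified: a ray, as slopes to the right and down, at radius r is drawn at 1 + k1 r^2 times it, then the intrinsics apply), "origin" and "attitude" of the camera in the world. Camera axes: x right, y down, z forward; pixel columns grow to the right and rows downward; lengths in m; the calibration is good to about 2 mm. A picture is of the moment at which its call begins: read the wrist's pose just before it. camera_params takes no time and is no camera call; for the wrist camera it gives the pose at the moment of the call.
- manip.sign_off(): hands the job in, once; it reports no verdict.
The state is a dict: "t": time; "q": joint angles; "qd": joint speeds; "tau": joint torques, N m; "tcp_pos": TCP position; "tool_rot": TCP orientation; "force": force on the tool from outside, world axes, zero at the start; "ft_torque": the same for the moment, N m; "finger_gap": opening from 0.0 (shut) to 1.0 (fully open).
Only numpy, scipy, OpenCV 4.12 (cv2) and the standard library are available. Lean on these libraries where they do the work, as an engineer would, in place of code of your own. Each camera call takes 0.05 s, during which the arm holds its last target.

## Working session

There is one attempt and no reset: what is moved stays moved. The work goes in short steps, Python scripts to look and compute and a tool call to move; the robot and the scene stay as the last step left them, time stands still between calls to the robot, and variables do not carry over. Pictures are saved under pics/ and viewed, and the job is handed in when it is done.

Besides the shell and the picture viewer there is one more tool, called after "Call:" as a command line: name --pt "numbers of a row" for each row, then --argument value for the rest. step_arm: Moves the arm, as the interface text tells. Its arguments: {"type":"object","properties":{"commands":{"type":"array","items":{"type":"array","items":{"type":"number"}}},"jaw":{"type":"number"},"grip_force":{"type":"number"}},"required":["commands"]}

```bash
mkdir -p pics; ls; cat > h.py <<'E'
import numpy as np, cv2
from station import telemetry, optics, manip
def snap(n,f):
    im=optics.snapshot(n); cv2.imwrite('pics/'+f,im[:,:,::-1]); return im
E
python3 - <<'E'
from h import *
s=telemetry.sense(); print(s)
for n in ('top','scene','wrist'):
    p=optics.camera_params(n); print(n,p); snap(n,n+'0.png')
E
```

```text
pics
{'t': 0.0, 'q': array([ 1.08350040e+00,  5.28427955e-01,  1.43387607e+00,  2.21276838e-05,
        1.18141601e+00, -1.78504151e-01]), 'qd': array([-0.00257347, -0.0005036 , -0.00053187,  0.00224531, -0.00039026,
        0.00141502]), 'tau': array([-5.24243460e-04, -4.42352235e+01, -1.78025419e+01, -2.38353168e-04,
        8.44458584e-03,  6.65626487e-06]), 'tcp_pos': array([0.18957598, 0.59481645, 0.23036545]), 'tool_rot': array([-0.41748041,  0.57162495,  0.41683573,  0.57026573]), 'force': array([ 0.86792783, -0.31430036,  0.01819805]), 'ft_torque': array([0.02622825, 0.00231862, 0.07609666]), 'finger_gap': 0.9998212405798695}
top {'mtx': array([[481.43727564,   0.        , 258.30552943],
       [  0.        , 481.43727564, 190.87996273],
       [  0.        ,   0.        ,   1.        ]]), 'k1': -0.20311232420133807, 'origin': array([0.32699303, 0.00890252, 1.57378396]), 'attitude': array([ 0.71146133, -0.70032073,  0.03768291, -0.04420003])}
scene {'mtx': array([[360.78380601,   0.        , 257.34207246],
       [  0.        , 360.78380601, 192.38688047],
       [  0.        ,   0.        ,   1.        ]]), 'k1': 0.006883650290306021, 'origin': array([1.0340975 , 0.60833042, 0.90321536]), 'attitude': array([ 0.34290947,  0.85970972, -0.35522957, -0.13085964])}
wrist {'mtx': array([[326.0573335 ,   0.        , 256.17581562],
       [  0.        , 326.0573335 , 195.30670432],
       [  0.        ,   0.        ,   1.        ]]), 'k1': -0.0897752061932653, 'origin': array([0.12324458, 0.61693547, 0.3732401 ]), 'attitude': array([0.79936782, 0.58431065, 0.0821827 , 0.1133056 ])}
```

View pics/top0.png

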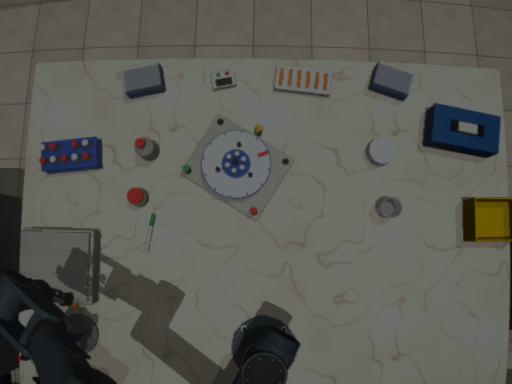

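View pics/scene0.png

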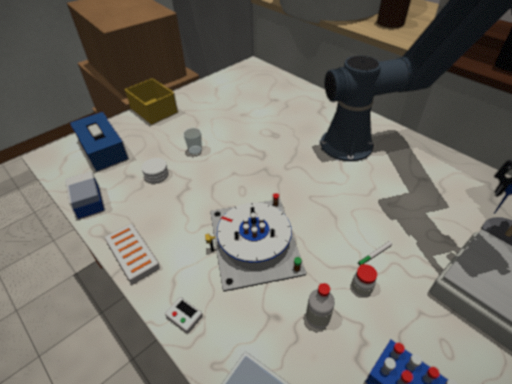

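View pics/wrist0.png

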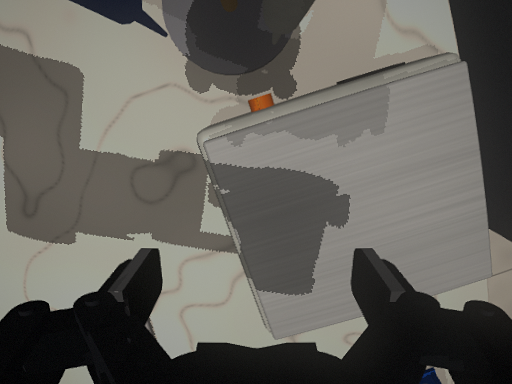

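The top view shows the carousel at about (236,164), the yellow pointer at (259,130) and the red mark at (263,154). The vials are at (186,170) green and (253,211) red. I'll measure these now.

```bash
cat >> h.py <<'E'
from scipy.spatial.transform import Rotation as R
def ray(n,uv,z,p=None):
    p=p or optics.camera_params(n); K=p['mtx']; uv=np.atleast_2d(np.array(uv,float))
    d=np.array([p['k1'],0,0,0])
    # model: distorted = undist*(1+k1 r^2)
    u=cv2.undistortPointsIter(uv.reshape(-1,1,2),K,d,None,None,(3,50,1e-10)).reshape(-1,2)
    D=R.from_quat(p['attitude']).apply(np.c_[u,np.ones(len(u))])
    o=p['origin']; t=(z-o[2])/D[:,2]
    return o+D*t[:,None]
def proj(n,X,p=None):
    p=p or optics.camera_params(n)
    c=R.from_quat(p['attitude']).inv().apply(np.atleast_2d(X)-p['origin'])
    u=c[:,:2]/c[:,2:]; r2=(u**2).sum(1,keepdims=True); u=u*(1+p['k1']*r2)
    return u@p['mtx'][:2,:2].T+p['mtx'][:2,2]
def masks(im):
    h=cv2.cvtColor(im,cv2.COLOR_RGB2HSV); H,S,V=[h[...,i].astype(int) for i in range(3)]
    return dict(red=((H<8)|(H>172))&(S>120)&(V>70), yel=(H>18)&(H<34)&(S>130)&(V>70), grn=(H>45)&(H<85)&(S>110)&(V>40), blue=(H>100)&(H<130)&(S>130)&(V>50))
E
python3 - <<'E'
from h import *
for n in('top','scene'):
    im=cv2.imread(f'pics/{n}0.png')[:,:,::-1].copy()
    for k,m in masks(im).items():
        N,l,st,c=cv2.connectedComponentsWithStats(m.astype(np.uint8))
        print(n,k,[(np.round(c[i],1).tolist(),int(st[i,4])) for i in range(1,N) if st[i,4]>5])
x0,y0=170,100
im=cv2.imread('pics/top0.png'); cv2.imwrite('pics/topz.png',cv2.resize(im[100:230,170:310],None,fx=4,fy=4,interpolation=cv2.INTER_CUBIC))
im=cv2.imread('pics/scene0.png'); cv2.imwrite('pics/scz.png',cv2.resize(im[185:305,190:320],None,fx=5,fy=5,interpolation=cv2.INTER_CUBIC))
E
```

```text
top red [([226.5, 73.0], 8), ([139.1, 142.3], 64), ([73.8, 143.3], 25), ([52.0, 145.6], 27), ([262.3, 153.4], 27), ([85.0, 155.5], 28), ([63.0, 157.5], 26), ([41.8, 159.7], 27), ([134.6, 195.5], 204), ([252.8, 210.5], 38), ([19.0, 358.2], 10)]
top yel [([258.0, 128.5], 36), ([491.5, 219.4], 1295)]
top grn [([185.5, 168.0], 28), ([152.0, 219.5], 30)]
top blue [([465.4, 128.3], 2019), ([71.2, 156.9], 996), ([79.1, 140.0], 17), ([46.6, 143.3], 16), ([236.0, 164.3], 313)]
scene red [([275.5, 195.8], 26), ([226.4, 218.7], 22), ([366.4, 273.3], 291), ([323.5, 289.0], 117), ([174.2, 313.5], 13), ([398.8, 347.5], 77), ([433.2, 372.0], 90), ([406.5, 376.2], 88)]
scene yel [([148.8, 92.9], 374), ([208.6, 237.5], 36)]
scene grn [([364.1, 259.9], 36), ([297.4, 261.0], 39), ([182.7, 319.9], 9)]
scene blue [([95.2, 133.5], 1049), ([88.9, 208.5], 223), ([253.7, 231.2], 262), ([389.0, 367.1], 787), ([419.3, 374.0], 238), ([438.9, 380.5], 86)]
```

View pics/topz.png

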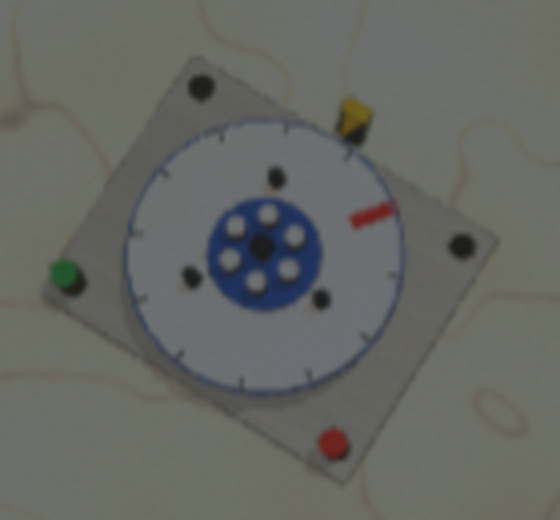

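View pics/scz.png

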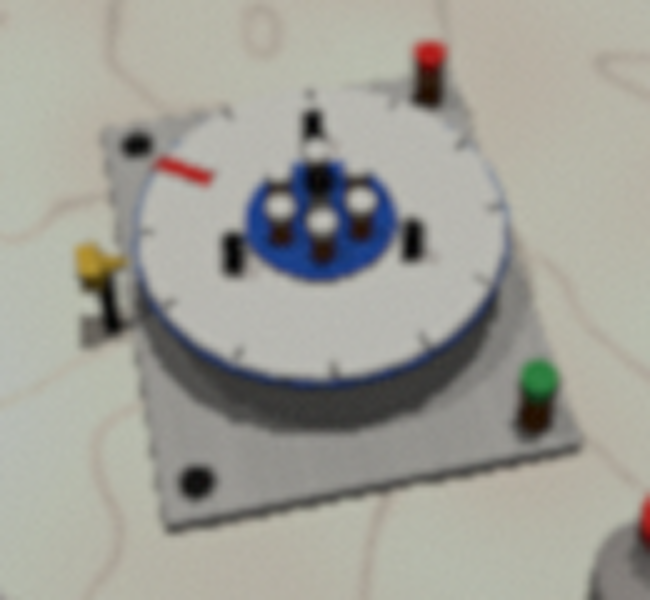

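```bash
cat >> h.py <<'E'
def circ(P):
    A=np.c_[2*P,np.ones(len(P))]; s=np.linalg.lstsq(A,(P**2).sum(1),rcond=None)[0]
    return s[:2],np.sqrt(s[2]+s[0]**2+s[1]**2)
E
python3 - <<'E'
from h import *
im=cv2.imread('pics/top0.png')
g=cv2.cvtColor(im,cv2.COLOR_BGR2GRAY)
for n,box in(('top',(195,120,280,205)),('scene',(212,195,295,275))):
    im=cv2.imread(f'pics/{n}0.png'); h=cv2.cvtColor(im,cv2.COLOR_BGR2HSV).astype(int)
    print(n,h[150 if n=='top' else 212,215 if n=='top' else 245],h[115 if n=='top' else 290,215 if n=='top' else 240])
c=np.array([(197,57),(498,240),(345,483),(42,297)])/4+[169.6,99.6]
P=ray('top',c,0.012)[:,:2]; print(P, P.mean(0))
x=(P[0]+P[1]-P[2]-P[3]); print('yaw',np.degrees(np.arctan2(x[1],x[0])))
y=(P[0]+P[3]-P[2]-P[1]); print('yaw',np.degrees(np.arctan2(-y[0],y[1])), np.linalg.norm(x)/2,np.linalg.norm(y)/2)
c=np.array([(103,130),(167,527),(582,443),(465,90)])/5+[189.6,184.6]
P=ray('scene',c,0.012)[:,:2]; print(P)
for n,b,kn,mk,ye in(('top',(236,164.3),np.array((262,247))/4+[169.6,99.6],(262.3,153.4),(258,128.5)),('scene',(253.7,231.2),None,(226.4,218.7),(208.6,237.5))):
    print(n,'blue',ray(n,b,.066),'mark',ray(n,mk,.062),'yel',ray(n,ye,.062), None if kn is None else ray(n,kn,.11))
# rim: strong edges of blue bead
for n in('top','scene'):
    im=cv2.imread(f'pics/{n}0.png'); h=cv2.cvtColor(im,cv2.COLOR_BGR2HSV).astype(int)
    c0=ray(n,(236,164.3) if n=='top' else (253.7,231.2),.062)[0]
    pts=[]
    for a in np.arange(0,2*np.pi,.05):
        r=np.arange(.095,.125,.0005); X=c0+np.c_[r*np.cos(a),r*np.sin(a),0*r]
        uv=proj(n,X); b=cv2.remap(im.astype(np.float32),uv[:,0].astype(np.float32)[None],uv[:,1].astype(np.float32)[None],cv2.INTER_LINEAR)[0]
        bl=b[:,0]-b[:,2]; i=bl.argmax()
        if bl[i]>15: pts.append(X[i,:2])
    pts=np.array(pts)
    for _ in range(3):
        cc,rr=circ(pts); e=abs(np.linalg.norm(pts-cc,axis=1)-rr); pts=pts[e<max(2*np.median(e),.001)]
    print(n,'rim',cc,rr,len(pts))
E
```

```text
top [ 90   7 111] [ 36  23 110]
scene [ 26  11 184] [ 25  24 181]
[[ 0.7666269   0.16132107]
 [ 0.61421894 -0.09145857]
 [ 0.41224733  0.03120701]
 [ 0.561318    0.28400703]] [0.58860279 0.09626914]
yaw -31.065353636478154
yaw -30.807746727535694 0.2377366176525064 0.29432132439017855
[[ 0.61839405 -0.08949002]
 [ 0.77215243  0.16579595]
 [ 0.56851897  0.28737472]
 [ 0.42049247  0.05170384]]
top blue [[0.58631799 0.09652153 0.066     ]] mark [[0.62354026 0.01349697 0.062     ]] yel [[0.70508544 0.02856886 0.062     ]] [[0.58795341 0.09695746 0.11      ]]
scene blue [[0.60109805 0.10634022 0.066     ]] mark [[0.62636592 0.01043779 0.062     ]] yel [[0.70974102 0.02973175 0.062     ]] None
top rim [0.58992686 0.09801063] 0.11019299645359043 65
scene rim [0.5955967  0.10048531] 0.11059701796494993 47
```

```bash
cat >> h.py <<'E'
HUB=np.array([.591,.098]); YAW=np.radians(-31)
def axes(s=None):
    s=s or telemetry.sense(); return R.from_quat(s['tool_rot']).as_matrix(), s
def az(v): return np.degrees(np.arctan2(v[1],v[0]))
def plan(x,y,z,yaz=None):
    """print shift in tool axes to reach world xyz; yaz= desired azimuth (deg) of tool y"""
    M,s=axes(); d=M.T@(np.array([x,y,z])-s['tcp_pos'])
    a=None
    if yaz is not None:
        cur=az(M[:,1]); a=-((yaz-cur+180)%360-180)  # turn about tool x (down)
    print('shift',np.round(d,4),'turn deg',a, 'rad',None if a is None else np.radians(a))
E
python3 - <<'E'
from h import *
M,s=axes(); print(M.round(3)); print('y az',az(M[:,1]),'z az',az(M[:,2]))
p=optics.camera_params('wrist'); print('cam in tool',M.T@(p['origin']-s['tcp_pos']),'view dir in tool',M.T@R.from_quat(p['attitude']).apply([0,0,1]),'imgx',M.T@R.from_quat(p['attitude']).apply([1,0,0]))
for n,c,z in(('jar',(137,196),.075),('reag',(139,142),.15),('pen',(151,230),.01),('green',(185.5,168),.058),('red',(252.8,210.5),.058),('beak',(388,207),.08)): print(n,ray('top',c,z))
E
```

```text
[[-0.001 -0.953  0.304]
 [-0.002  0.304  0.953]
 [-1.     0.    -0.002]]
y az 162.30978202554644 z az 72.30981236854157
cam in tool [-0.1427906   0.06996468  0.00058826] view dir in tool [ 0.96071415 -0.27753811  0.00096157] imgx [-9.35409434e-04  2.26665103e-04  9.99999537e-01]
jar [[0.47903594 0.40952148 0.075     ]]
reag [[0.63786464 0.39162299 0.15      ]]
pen [[0.37418222 0.37505014 0.01      ]]
green [[0.573615   0.25909246 0.058     ]]
red [[0.44069537 0.04069761 0.058     ]]
beak [[ 0.45583001 -0.3856317   0.08      ]]
```

```bash
python3 -c "
from h import *
plan(.656,.135,.20,10)"
```

```text
shift [ 0.0309 -0.5841 -0.2964] turn deg 152.30978202554644 rad 2.6583071793406634
```

Call:
step_arm --pt "0.004 -0.036 -0.018 0.12" --pt "0.008 -0.072 -0.036 0.24" --pt "0.012 -0.108 -0.054 0.36" --pt "0.015 -0.144 -0.072 0.48" --pt "0.018 -0.18 -0.09 0.6" --pt "0.02 -0.216 -0.108 0.72" --pt "0.022 -0.252 -0.126 0.84" --pt "0.025 -0.288 -0.144 0.96" --jaw 0

```text
t: 0.82
tcp_pos: [0.4213, 0.3686, 0.2056]
tool_rot: [-0.105, 0.7, 0.104, 0.699]
force: [0.9, 0.6, -1.1]
finger_gap: 0.001
```

```bash
python3 -c "
from h import *
plan(.656,.135,.20,10);print(telemetry.sense())"
```

```text
shift [ 0.0057 -0.292   0.1563] turn deg 96.9643004241683 rad 1.6923462992946712
{'t': 0.8167, 'q': array([ 5.19686799e-01,  4.72833714e-01,  1.62418268e+00, -9.25763928e-04,
        1.04606377e+00,  2.24068994e-01]), 'qd': array([-0.85416879,  0.08160842, -0.0302214 , -0.0010744 , -0.06705317,
        0.58152808]), 'tau': array([  3.21914345, -40.78490853, -14.69614953,  -0.05131256,
         0.21796656,  -0.39108356]), 'tcp_pos': array([0.42128623, 0.36864727, 0.20558372]), 'tool_rot': array([-0.10475377,  0.69975922,  0.10384398,  0.69898506]), 'force': array([ 0.89965405,  0.6339298 , -1.09699389]), 'ft_torque': array([-0.02509461, -0.02668995, -0.0120798 ]), 'finger_gap': 0.0009131148753539316}
```

Call:
step_arm --pt "0.0 -0.036 0.02 0.12" --pt "0.0 -0.073 0.039 0.24" --pt "0.0 -0.11 0.058 0.36" --pt "0.0 -0.146 0.078 0.48" --pt "0.0 -0.183 0.097 0.6" --pt "0.0 -0.22 0.117 0.72" --pt "0.0 -0.256 0.137 0.84" --pt "0.0 -0.292 0.156 0.96"

```text
t: 1.48
tcp_pos: [0.6568, 0.1331, 0.2053]
tool_rot: [0.232, 0.668, -0.233, 0.667]
force: [0.3, 0.8, -0.4]
finger_gap: -0.002
```

```bash
python3 -c "
from h import *
plan(.656,.135,.17,10)"
```

```text
shift [ 0.0353  0.0011 -0.0018] turn deg 41.604713136758335 rad 0.7261392285841708
```

Call:
step_arm --pt "0.0 0.0 -0.001 0.12" --pt "0.0 0.0 -0.001 0.24" --pt "0.0 0.0 -0.001 0.36" --pt "0.0 0.0 -0.001 0.48" --pt "0.0 0.0 -0.001 0.6" --pt "0.0 0.001 -0.001 0.72" --pt "0.0 0.001 -0.001 0.72"

```text
t: 2.07
tcp_pos: [0.6564, 0.1345, 0.2049]
tool_rot: [0.453, 0.543, -0.454, 0.542]
force: [0.2, 0.2, -0.0]
finger_gap: -0.003
```

```bash
python3 -c "
from h import *
import json
M,s=axes();print(s['tcp_pos'],az(M[:,1]),s['qd'].round(3))
p=optics.camera_params('wrist');snap('wrist','w1.png')
np.save('p1.npy',np.r_[p['origin'],p['attitude']])
print(proj('wrist',[[.591,.098,.11],[.6506,.0896,.09],[.569,.154,.09],[.554,.051,.09],[.677,.0465,.062]],p).round(0))
"
```

```text
[0.65641737 0.13451205 0.20485471] 10.234821234146336 [ 0.001 -0.003  0.003 -0.003  0.    -0.164]
[[286. 280.]
 [308. 207.]
 [218. 280.]
 [325. 311.]
 [356. 178.]]
```

View pics/w1.png

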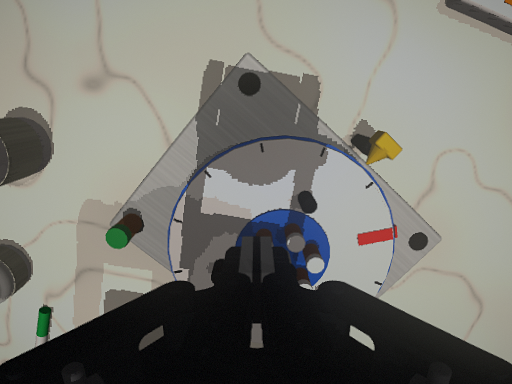

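The wrist view shows the near post's top at about (307,200), the red mark at (377,236), the pointer tip at (368,162) and the finger over the hub. I'll refine the hub and yaw from this view.

```bash
python3 - <<'E'
from h import *
v=np.load('p1.npy'); p=optics.camera_params('wrist'); p['origin']=v[:3]; p['attitude']=v[3:]
im=cv2.imread('pics/w1.png'); c0=np.r_[HUB,.056]; pts=[]
for zz in (.056,):
  c0[2]=zz
  for a in np.arange(0,2*np.pi,.03):
    r=np.arange(.100,.122,.0003); X=c0+np.c_[r*np.cos(a),r*np.sin(a),0*r]
    uv=proj('wrist',X,p).astype(np.float32)
    if uv[:,1].max()>255 or uv[:,1].min()<0: continue
    b=cv2.remap(im.astype(np.float32),uv[:,0][None],uv[:,1][None],cv2.INTER_LINEAR)[0]
    bl=b[:,0]-b[:,2]; i=bl.argmax()
    if bl[i]>35: pts.append(X[i,:2])
pts=np.array(pts)
for _ in range(4):
    cc,rr=circ(pts); e=abs(np.linalg.norm(pts-cc,axis=1)-rr); pts=pts[e<max(2*np.median(e),.0006)]
print('rim',cc,rr,len(pts))
tip=ray('wrist',(367.5,162.5),.062,p)[0]; print('tip',tip, az(tip[:2]-cc),np.linalg.norm(tip[:2]-cc))
m=masks(im[:,:,::-1].copy())['red']; m[:,:330]=0;m[:200]=0
N,l,st,c=cv2.connectedComponentsWithStats(m.astype(np.uint8)); i=1+st[1:,4].argmax(); mk=ray('wrist',c[i],.062,p)[0]
print(c[i],'mark',mk,az(mk[:2]-cc),np.linalg.norm(mk[:2]-cc))
po=ray('wrist',(308,199),.09,p)[0];print('post',po,az(po[:2]-cc),np.linalg.norm(po[:2]-cc))
cs=np.array([(249,54),(441,238),(111,220)]);P=ray('wrist',cs,.012,p)[:,:2];print(P, az(P[0]-P[1])-90, np.linalg.norm(P[0]-P[1]),az(P[0]-P[2]),np.linalg.norm(P[0]-P[2]), (P[1]+P[2])/2)
z=cv2.resize(im[120:270,290:450],None,fx=4,fy=4,interpolation=cv2.INTER_CUBIC);cv2.imwrite('pics/w1z.png',z)
E
```

```text
rim [0.59081029 0.09800582] 0.11170054102979016 102
tip [0.69281287 0.04013367 0.062     ] -29.568827609848235 0.11727622138415093
[375.02035623 236.27989822] mark [0.62494116 0.01329036 0.062     ] -68.05606751764697 0.09133249671588078
post [0.65744226 0.09156039 0.09      ] -5.5251294333139445 0.06694297833371143
[[ 0.76939627  0.16238195]
 [ 0.61813634 -0.08852873]
 [ 0.57355938  0.28471488]] -31.083409671521267 0.2929773686119616 -31.991679938670657 0.23090568303454967 [0.59584786 0.09809307]
```

View pics/w1z.png

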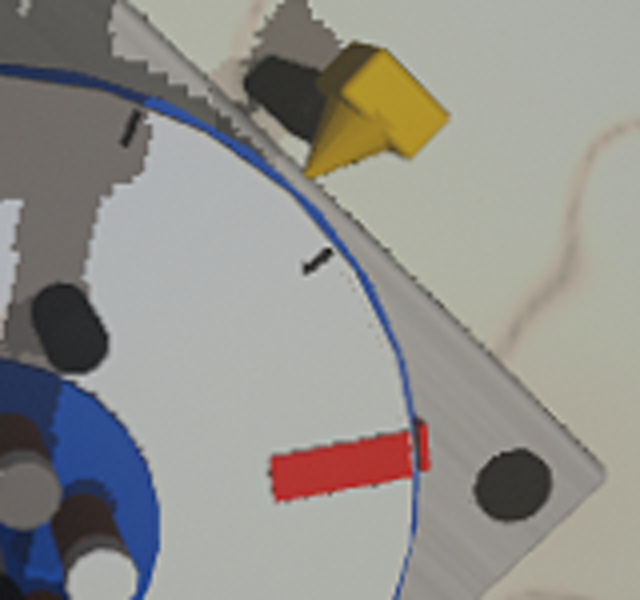

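```bash
sed -i 's/^HUB=.*/HUB=np.array([.5908,.098]); YAW=np.radians(-31)/' h.py; python3 - <<'E'
from h import *
v=np.load('p1.npy'); p=optics.camera_params('wrist'); p['origin']=v[:3]; p['attitude']=v[3:]
for z in (.05,.056,.062):
  tip=ray('wrist',(366.5,164),z,p)[0]; print(z,tip, az(tip[:2]-HUB),np.linalg.norm(tip[:2]-HUB))
# post: zoom top face approx centre
for uv in ((290+60/4,120+305/4),):
  po=ray('wrist',uv,.09,p)[0];print('post',po,az(po[:2]-HUB),np.linalg.norm(po[:2]-HUB))
plan(.656,.132,.073,8)
E
```

```text
0.05 [0.6898459  0.03617346 0.05      ] -31.973279182480702 0.11675877826563995
0.056 [0.69058514 0.03842218 0.056     ] -30.83978255183804 0.11621785926827335
0.062 [0.69132437 0.04067089 0.062     ] -29.69613764135241 0.11572284004040513
post [0.65931364 0.09453155 0.09      ] -2.8980813546222715 0.0686013809855788
shift [ 0.1319 -0.0005  0.0023] turn deg 2.491111900015028 rad 0.043478104690874014
```

Call:
step_arm --pt "0.035 0.0 0.001 0.0" --pt "0.07 0.0 0.001 0.0" --pt "0.105 0.0 0.002 0.0" --pt "0.125 0.0 0.002 0.0" --pt "0.131 0.0 0.002 0.0" --pt "0.132 0.0 0.002 0.0"

```text
t: 2.62
tcp_pos: [0.6551, 0.1323, 0.0708]
tool_rot: [0.45, 0.546, -0.454, 0.543]
force: [0.3, 0.0, -0.7]
finger_gap: 0.0
```

```bash
python3 -c "
from h import *
M,s=axes();print(s['tcp_pos'],az(M[:,1]),s['force'])
snap('scene','s1.png');i=cv2.imread('pics/s1.png');cv2.imwrite('pics/s1z.png',cv2.resize(i[160:310,180:330],None,fx=4,fy=4))"
```

```text
[0.65506905 0.1322984  0.07080277] 10.6020882193483 [ 0.29123794  0.0113391  -0.7140023 ]
```

View pics/s1z.png

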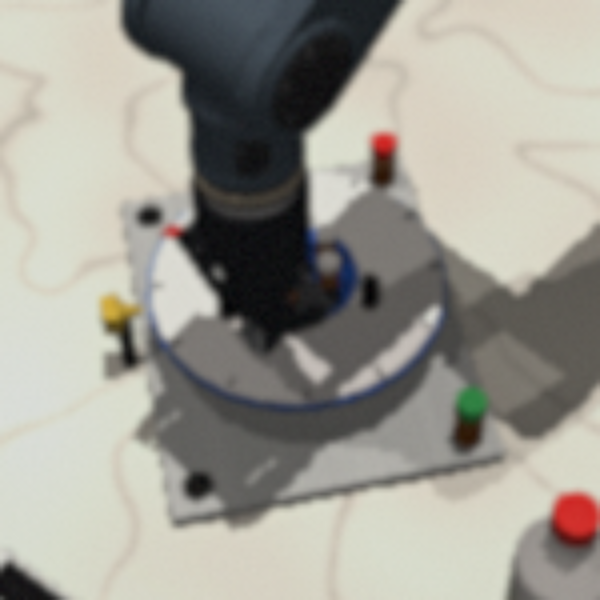

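The finger is down beside the post and touching nothing. Now the flick.

Call:
step_arm --pt "0.0 -0.002 0.008 0.0" --pt "0.0 -0.008 0.027 0.0" --pt "0.0 -0.016 0.047 0.0" --pt "-0.012 -0.018 0.051 0.0" --pt "-0.05 -0.012 0.049 0.0" --pt "-0.085 -0.01 0.045 0.0" --pt "-0.09 -0.01 0.045 0.0"

```text
t: 3.25
tcp_pos: [0.6609, 0.0867, 0.1723]
tool_rot: [0.454, 0.54, -0.449, 0.548]
force: [1.2, -0.3, 0.6]
finger_gap: -0.002
```

```bash
cat >> h.py <<'E'
def track(cam,k=1):
    """mark azimuth (deg, carousel angle rel pointer) in camera; returns list (t,ang)"""
    out=[]
    for _ in range(k):
        s=telemetry.sense(); p=optics.camera_params(cam); im=optics.snapshot(cam)
        m=masks(im)['red'].astype(np.uint8); N,l,st,c=cv2.connectedComponentsWithStats(m)
        best=None
        for i in range(1,N):
            if st[i,4]<(6 if cam!='wrist' else 40): continue
            X=ray(cam,c[i],.062,p)[0][:2]-HUB; r=np.linalg.norm(X)
            if .080<r<.104 and (best is None or st[i,4]>best[2]): best=(float(s['t']),float((az(X)+31)%360),int(st[i,4]),float(r))
        out.append(best if best else (float(s['t']),None,0,0))
    with open('log.txt','a') as f:
        for o in out: f.write(cam+' '+repr(o)+'\n')
    return out,im
E
python3 -c "
from h import *
M,s=axes();print(s['tcp_pos'],s['force'])
for i in range(3):
  for cam in('top','scene','wrist'):
    o,im=track(cam); print(cam,o)
    cv2.imwrite('pics/f_'+cam+str(i)+'.png',im[:,:,::-1])
"
```

```text
[0.66092532 0.08665079 0.1723261 ] [ 1.1573044  -0.33316116  0.63735005]
top [(3.25, None, 0, 0)]
scene [(3.3, 154.80503117578502, 25, 0.08876296528708888)]
wrist [(3.35, 137.36869278210258, 502, 0.09247269550219904)]
top [(3.4, None, 0, 0)]
scene [(3.45, 102.69580359593792, 28, 0.09238953504352558)]
wrist [(3.5, 86.38652922499298, 632, 0.09237356998786264)]
top [(3.55, None, 0, 0)]
scene [(3.6, 51.86746482632437, 27, 0.09291995891683776)]
wrist [(3.65, 36.59948641286469, 711, 0.09261351068335479)]
```

```bash
python3 -c "
from h import *
plan(.6063,.0103,.10,10)"
```

```text
shift [ 0.0615 -0.0607  0.066 ] turn deg 0.5774771812975246 rad 0.010078878168778024
```

Call:
step_arm --pt "0.0 -0.02 0.022 0.01" --pt "0.0 -0.04 0.044 0.01" --pt "0.01 -0.061 0.066 0.01" --pt "0.04 -0.061 0.066 0.01" --pt "0.061 -0.061 0.066 0.01" --pt "0.061 -0.061 0.066 0.01" --pt "0.061 -0.061 0.066 0.01" --pt "0.061 -0.061 0.066 0.01"

```text
t: 4.37
tcp_pos: [0.6068, 0.0104, 0.1009]
tool_rot: [0.453, 0.543, -0.456, 0.541]
force: [0.8, 0.5, -0.1]
finger_gap: 0.001
```

```bash
python3 -c "
from h import *
M,s=axes();print(s['tcp_pos'],az(M[:,1]),s['force'])
for i in range(5):
  for cam in('scene','wrist'):
    o,im=track(cam); print(cam,o)
cv2.imwrite('pics/g_w.png',im[:,:,::-1])
"
```

```text
[0.60675541 0.01041275 0.10086379] 10.02778024108366 [ 0.76479929  0.5376698  -0.05070082]
scene [(4.3667, 169.27041262497374, 23, 0.08988300610567078)]
wrist [(4.4167, 153.32895436354198, 351, 0.08257940887094369)]
scene [(4.4667, 137.6813878023683, 28, 0.09006753559994558)]
wrist [(4.5167, None, 0, 0)]
scene [(4.5667, 107.72403982528225, 28, 0.0914508840658691)]
wrist [(4.6167, None, 0, 0)]
scene [(4.6667, 78.76975861537844, 27, 0.09263827446544053)]
wrist [(4.7167, 65.18553407116767, 1234, 0.09246196244365233)]
scene [(4.7667, 49.97398285401428, 36, 0.09744589746143774)]
wrist [(4.8167, 36.80622267989427, 1436, 0.09262201713614629)]
```

View pics/g_w.png

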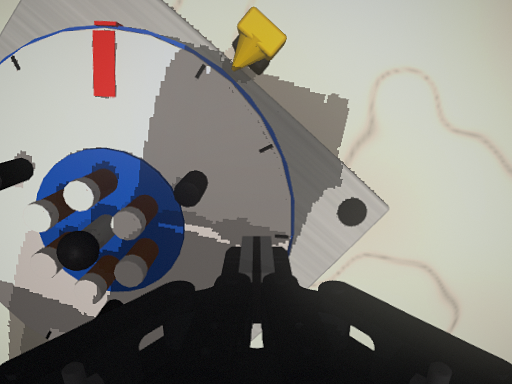

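Call:
step_arm --pt "0.015 0.0 0.0 0.0" --pt "0.028 0.0 0.0 0.0" --pt "0.031 0.0 0.0 0.0" --pt "0.031 0.0 0.0 0.0" --pt "0.031 0.0 0.0 0.0" --pt "0.031 0.0 0.0 0.0" --pt "0.031 0.0 0.0 0.0" --pt "0.031 0.0 0.0 0.0"

```text
t: 5.53
tcp_pos: [0.6064, 0.0103, 0.0705]
tool_rot: [0.453, 0.543, -0.456, 0.541]
force: [-0.0, 0.3, -0.1]
finger_gap: 0.007
```

Call:
step_arm --pt "0 0 0 0" --pt "0 0 0 0" --pt "0 0 0 0" --pt "0 0 0 0" --pt "0 0 0 0" --pt "0 0 0 0" --pt "0 0 0 0" --pt "0 0 0 0"

```text
t: 6.2
tcp_pos: [0.6064, 0.0103, 0.0704]
tool_rot: [0.453, 0.543, -0.456, 0.541]
force: [0.4, 0.9, 0.3]
finger_gap: -0.003
```

Call:
step_arm --pt "0 0 0 0" --pt "0 0 0 0" --pt "0 0 0 0" --pt "0 0 0 0" --pt "0 0 0 0" --pt "0 0 0 0" --pt "0 0 0 0" --pt "0 0 0 0"

```text
t: 6.87
tcp_pos: [0.6064, 0.0103, 0.0704]
tool_rot: [0.453, 0.543, -0.456, 0.541]
force: [-0.4, 0.8, 0.0]
finger_gap: 0.003
```

Call:
step_arm --pt "0 0 0 0" --pt "0 0 0 0" --pt "0 0 0 0" --pt "0 0 0 0" --pt "0 0 0 0" --pt "0 0 0 0" --pt "0 0 0 0" --pt "0 0 0 0"

```text
t: 7.53
tcp_pos: [0.6064, 0.0103, 0.0704]
tool_rot: [0.453, 0.543, -0.456, 0.541]
force: [-0.3, 0.6, 0.6]
finger_gap: 0.004
```

```bash
python3 -c "
from h import *
M,s=axes();print(s['tcp_pos'],az(M[:,1]),s['force'])
for i in range(6):
  for cam in('scene','wrist'):
    o,im=track(cam); print(cam,o)
cv2.imwrite('pics/g_w2.png',im[:,:,::-1])
"
```

```text
[0.60641421 0.01025977 0.07043345] 10.016958227345492 [-0.33786174  0.58247813  0.5608365 ]
scene [(7.5333, 105.57974932186552, 29, 0.0914840576432066)]
wrist [(7.5833, None, 0, 0)]
scene [(7.6333, 85.83913352568273, 36, 0.09782448914597487)]
wrist [(7.6833, None, 0, 0)]
scene [(7.7333, 66.98231129686138, 40, 0.09870181498783748)]
wrist [(7.7833, 57.76361523586457, 1283, 0.08904332659534575)]
scene [(7.8333, 47.91614174469805, 38, 0.09847701387867831)]
wrist [(7.8833, 39.6708650843994, 1980, 0.09263874457342759)]
scene [(7.9333, 29.533776766590695, 33, 0.09671492113913044)]
wrist [(7.9833, 21.21210572235784, 2103, 0.09254558182151727)]
scene [(8.0333, 10.868807063345454, 26, 0.09673239044699568)]
wrist [(8.0833, 2.9627333669586946, 2053, 0.09227898089580232)]
```

Call:
step_arm --pt "0 0 0 0" --pt "0 0 0 0" --pt "0 0 0 0" --pt "0 0 0 0" --pt "0 0 0 0" --pt "0 0 0 0" --pt "0 0 0 0" --pt "0 0 0 0"

```text
t: 8.8
tcp_pos: [0.6064, 0.0102, 0.0704]
tool_rot: [0.453, 0.543, -0.456, 0.541]
force: [0.4, -0.1, -0.1]
finger_gap: 0.001
```

Call:
step_arm --pt "0 0 0 0" --pt "0 0 0 0" --pt "0 0 0 0" --pt "0 0 0 0" --pt "0 0 0 0" --pt "0 0 0 0" --pt "0 0 0 0" --pt "0 0 0 0"

```text
t: 9.47
tcp_pos: [0.6064, 0.0102, 0.0704]
tool_rot: [0.453, 0.543, -0.456, 0.541]
force: [0.8, 0.0, 0.4]
finger_gap: 0.001
```

Call:
step_arm --pt "0 0 0 0" --pt "0 0 0 0" --pt "0 0 0 0" --pt "0 0 0 0" --pt "0 0 0 0" --pt "0 0 0 0" --pt "0 0 0 0" --pt "0 0 0 0"

```text
t: 10.13
tcp_pos: [0.6064, 0.0103, 0.0704]
tool_rot: [0.453, 0.543, -0.456, 0.541]
force: [-0.8, 0.6, 0.6]
finger_gap: 0.001
```

Call:
step_arm --pt "0 0 0 0" --pt "0 0 0 0" --pt "0 0 0 0" --pt "0 0 0 0" --pt "0 0 0 0" --pt "0 0 0 0" --pt "0 0 0 0" --pt "0 0 0 0"

```text
t: 10.8
tcp_pos: [0.6064, 0.0102, 0.0704]
tool_rot: [0.453, 0.543, -0.456, 0.541]
force: [0.2, 0.1, -0.8]
finger_gap: -0.003
```

Call:
step_arm --pt "0 0 0 0" --pt "0 0 0 0" --pt "0 0 0 0" --pt "0 0 0 0" --pt "0 0 0 0" --pt "0 0 0 0" --pt "0 0 0 0" --pt "0 0 0 0"

```text
t: 11.47
tcp_pos: [0.6064, 0.0103, 0.0704]
tool_rot: [0.453, 0.543, -0.456, 0.541]
force: [0.7, 0.1, -0.3]
finger_gap: -0.004
```

```bash
python3 -c "
from h import *
for i in range(4):
  for cam in('scene','wrist'):
    o,im=track(cam); print(cam,o)
"
```

```text
scene [(11.4667, 236.71103230336436, 19, 0.09214199515912598)]
wrist [(11.5167, None, 0, 0)]
scene [(11.5667, 225.41322700388872, 23, 0.09092312364715058)]
wrist [(11.6167, None, 0, 0)]
scene [(11.6667, 214.6106776780415, 23, 0.0921306943832696)]
wrist [(11.7167, None, 0, 0)]
scene [(11.7667, 203.90092654273073, 25, 0.09141756261027387)]
wrist [(11.8167, None, 0, 0)]
```

Call:
step_arm --pt "0.003 0 0 0" --pt "0.005 0 0 0" --pt "0.005 0 0 0" --pt "0.005 0 0 0" --pt "0.005 0 0 0" --pt "0.005 0 0 0" --pt "0.005 0 0 0" --pt "0.005 0 0 0"

```text
t: 12.53
tcp_pos: [0.6064, 0.0103, 0.0655]
tool_rot: [0.453, 0.543, -0.456, 0.541]
force: [0.5, 0.5, 0.0]
finger_gap: 0.004
```

Call:
step_arm --pt "0 0 0 0" --pt "0 0 0 0" --pt "0 0 0 0" --pt "0 0 0 0" --pt "0 0 0 0" --pt "0 0 0 0"

```text
t: 13.03
tcp_pos: [0.6064, 0.0102, 0.0655]
tool_rot: [0.453, 0.543, -0.456, 0.541]
force: [0.5, 0.5, 0.7]
finger_gap: -0.001
```

```bash
python3 -c "
from h import *
print(telemetry.sense()['force'])
for i in range(2):
  for cam in('scene','wrist'):
    o,im=track(cam); print(cam,o)
"
```

```text
[0.45423709 0.52771883 0.72815286]
scene [(13.0333, 82.343522374847, 29, 0.09239296684707084)]
wrist [(13.0833, None, 0, 0)]
scene [(13.1333, 74.07014459508427, 29, 0.09215941652574042)]
wrist [(13.1833, None, 0, 0)]
```

Call:
step_arm --pt "0 0 0 0" --pt "0 0 0 0" --pt "0 0 0 0" --pt "0 0 0 0"

```text
t: 13.57
tcp_pos: [0.6064, 0.0102, 0.0655]
tool_rot: [0.453, 0.543, -0.456, 0.541]
force: [-1.1, 0.3, -0.6]
finger_gap: 0.002
```

```bash
python3 -c "
from h import *
o,im=track('wrist',2); print(o)
cv2.imwrite('pics/b.png',im[:,:,::-1])
"
```

```text
[(13.5667, 40.769965366171185, 2084, 0.09262620309007057), (13.6167, 36.956194480940084, 2145, 0.09263831080417481)]
```

Call:
step_arm --pt "0 0 0 0" --pt "0 0 0 0" --pt "0 0 0 0" --pt "0.0015 0 0 0" --pt "0.0045 0 0 0" --pt "0.005 0 0 0"

```text
t: 14.17
tcp_pos: [0.6066, 0.0101, 0.0605]
tool_rot: [0.453, 0.542, -0.456, 0.541]
force: [1.1, 1.1, 6.0]
finger_gap: -0.001
```

```bash
python3 -c "
from h import *
print(telemetry.sense()['force'])
o,im=track('wrist',2); print(o)
cv2.imwrite('pics/c.png',im[:,:,::-1])
"
```

```text
[1.13629717 1.12934704 6.00996172]
[(14.1667, 3.6338937355234116, 2350, 0.09234907745869228), (14.2167, 3.809353819130685, 2337, 0.09232382502825379)]
```

View pics/c.png

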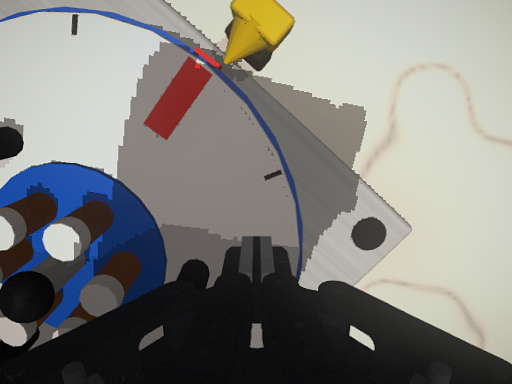

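```bash
cat >> h.py <<'E'
def stripe(im,p):
    m=masks(im)['red'].astype(np.uint8); N,l,st,c=cv2.connectedComponentsWithStats(m)
    for i in range(1,N):
        X=ray('wrist',c[i],.062,p)[0][:2]-HUB
        if st[i,4]>300 and .07<np.linalg.norm(X)<.115:
            uv=np.argwhere(l==i)[:,::-1]; P=ray('wrist',uv,.062,p)[:,:2]
            P=P[np.linalg.norm(P-HUB,axis=1)<.107]
            c0=P.mean(0); w=np.linalg.svd(P-c0,full_matrices=False)[2][0]; w*=np.sign(w@(c0-HUB))
            print('comp',c[i],st[i,4],'stripe az',az(w),'centroid az',az(c0-HUB),'offset of hub from stripe line mm',1e3*((HUB-c0)@[-w[1],w[0]]))
E
python3 - <<'E'
from h import *
p=optics.camera_params('wrist'); im=cv2.imread('pics/c.png')[:,:,::-1].copy(); stripe(im,p)
v=np.load('p1.npy'); p1=dict(p); p1['origin']=v[:3]; p1['attitude']=v[3:]
stripe(cv2.imread('pics/w1.png')[:,:,::-1].copy(),p1)
cv2.imwrite('pics/cz.png',cv2.resize(im[0:150,130:320,::-1],None,fx=4,fy=4,interpolation=cv2.INTER_CUBIC))
for z in (.05,.056,.062):
    t=ray('wrist',(226,64),z,p)[0][:2]; t1=ray('wrist',(366.5,164),z,p1)[0][:2]
    print(z,t,az(t-HUB),np.linalg.norm(t-HUB),t1,az(t1-HUB))
E
```

```text
comp [177.46640993  97.80445015] 2337 stripe az -27.811912125667355 centroid az -27.099237761196452 offset of hub from stripe line mm -1.1346836899496768
comp [375.02035623 236.27989822] 393 stripe az -68.88640584280068 centroid az -68.05231042890637 offset of hub from stripe line mm -1.319698713800325
0.05 [0.6908385  0.03904484] -30.51189383109257 0.11611809431765453 [0.6898459  0.03617346] -31.973279182480702
0.056 [0.6903056  0.03842046] -30.911302715304096 0.11597881699931457 [0.69058514 0.03842218] -30.83978255183804
0.062 [0.6897727  0.03779608] -31.311652532524104 0.1158451890452527 [0.69132437 0.04067089] -29.69613764135241
```

View pics/cz.png

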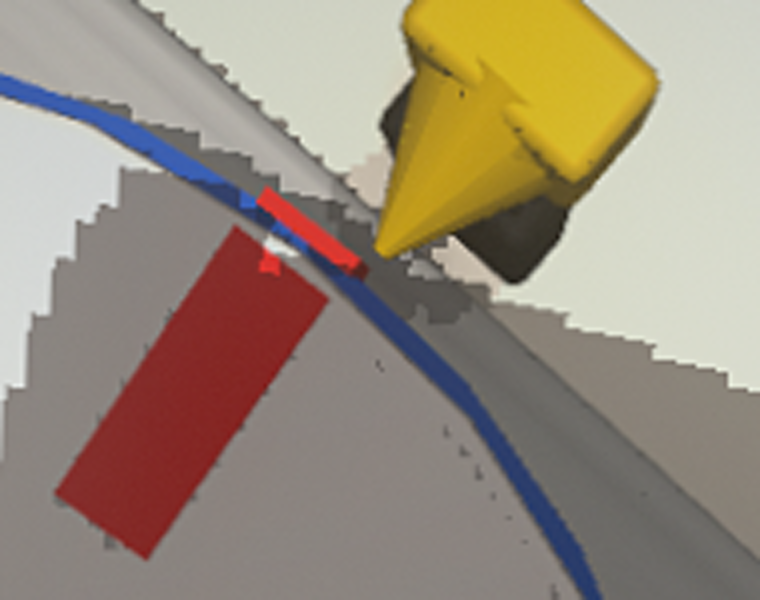

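The carousel is caught about 3.8° short of the pointer and held under 6 N. I'll ease it the rest of the way, about 5.9 mm along -y, under the same finger.

Call:
step_arm --pt "0.0005 -0.001 0 0" --pt "0.0005 -0.0022 0 0" --pt "0.0005 -0.0034 0 0" --pt "0.0005 -0.0046 0 0" --pt "0.0005 -0.0056 0 0" --pt "0.0005 -0.0059 0 0" --pt "0.0005 -0.0059 0 0"

```text
t: 14.85
tcp_pos: [0.6012, 0.0091, 0.0605]
tool_rot: [0.453, 0.542, -0.456, 0.541]
force: [0.0, -0.0, 4.7]
finger_gap: 0.001
```

```bash
python3 - <<'E'
from h import *
print(telemetry.sense()['force'])
p=optics.camera_params('wrist')
o,im=track('wrist',1); print(o); stripe(im,p)
cv2.imwrite('pics/dz.png',cv2.resize(im[0:150,130:320,::-1],None,fx=4,fy=4,interpolation=cv2.INTER_CUBIC))
E
```

```text
[ 0.01679952 -0.04575942  4.67202789]
[(14.85, 359.95975386386436, 2377, 0.09227968745153291)]
comp [188.50652082  93.0504838 ] 2377 stripe az -31.887557319385166 centroid az -31.025515740328856 offset of hub from stripe line mm -1.3722387468432544
```

View pics/dz.png

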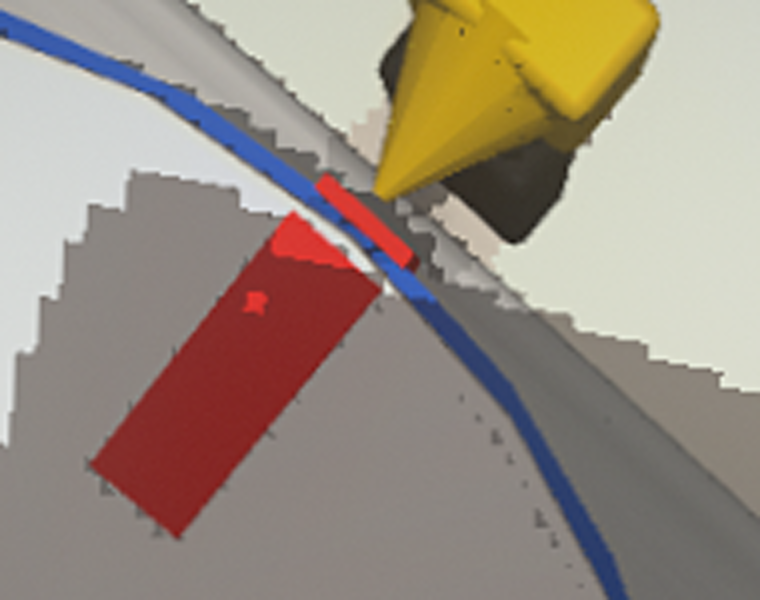

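The extended stripe centre line passes through the tip within about a pixel, and the angle error is about 0°. I'll lift straight off and take the hand away.

Call:
step_arm --pt "-0.002 0 0 0" --pt "-0.01 0 0 0" --pt "-0.04 0 0 0" --pt "-0.08 0 0 0" --pt "-0.1 0 0 0" --pt "-0.1 0 0 0" --pt "-0.1 0 0 0"

```text
t: 15.48
tcp_pos: [0.6019, 0.0092, 0.1618]
tool_rot: [0.454, 0.541, -0.455, 0.542]
force: [0.3, 0.3, 0.3]
finger_gap: 0.001
```

```bash
python3 - <<'E'
from h import *
print(telemetry.sense()['force'])
p=optics.camera_params('wrist')
o,im=track('wrist',1); print(o); stripe(im,p); print(track('wrist',2)[0])
cv2.imwrite('pics/e.png',im[:,:,::-1])
E
```

```text
[0.27453003 0.26247821 0.33274407]
[(15.4833, 358.65415615482146, 798, 0.09200136405089708)]
comp [218.52130326 100.        ] 798 stripe az -32.926126023010966 centroid az -32.33471834862096 offset of hub from stripe line mm -0.939580678645088
[(15.5333, 358.6180218184244, 809, 0.09203606833340865), (15.5833, 358.57627928814145, 815, 0.09197464231174296)]
```

View pics/e.png

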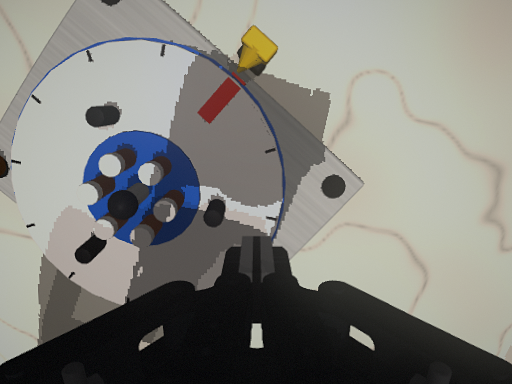

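Call:
step_arm --pt "0 0 0 0" --pt "0 0 0 0" --pt "0 0 0 0" --pt "0 0 0 0" --pt "0 0 0 0" --pt "0 0 0 0"

```text
t: 16.13
tcp_pos: [0.6, 0.0095, 0.1587]
tool_rot: [0.453, 0.543, -0.456, 0.54]
force: [-0.9, -0.0, -0.8]
finger_gap: 0.001
```

```bash
python3 - <<'E'
from h import *
p=optics.camera_params('wrist')
o,im=track('wrist',3); print(o); stripe(im,p); print(telemetry.sense()['tcp_pos'])
for z in (.056,): pass
cv2.imwrite('pics/fz.png',cv2.resize(im[10:140,180:320,::-1],None,fx=5,fy=4.5,interpolation=cv2.INTER_CUBIC))
E
```

```text
[(16.1333, 358.5404765057969, 822, 0.09208279551549597), (16.1833, 358.5432451558892, 822, 0.09204320099170499), (16.2333, 358.54258213151655, 819, 0.09210084713553526)]
comp [219.34310134  96.68131868] 819 stripe az -32.771877808596166 centroid az -32.47964601320995 offset of hub from stripe line mm -0.46468025426521037
[0.60007872 0.00949641 0.15894343]
```

View pics/fz.png

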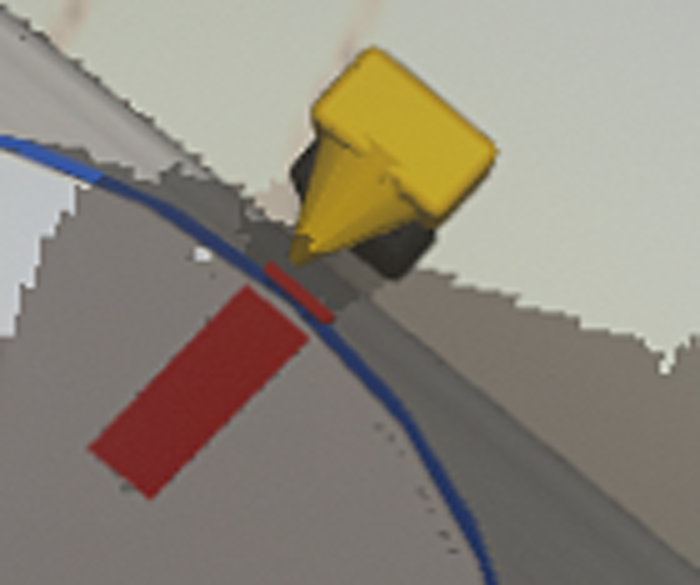

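```bash
python3 - <<'E'
from h import *
p=optics.camera_params('wrist')
tip=np.array([180+297/5,10+262/4.5])-.4
t=ray('wrist',tip,.056,p)[0][:2]; print('tip',t,az(t-HUB),np.linalg.norm(t-HUB))
c=np.array([[248,285],[308,340],[150,498],[90,448]])/[5,4.5]+[180,10]-.4
P=ray('wrist',c,.062,p)[:,:2]; print([ (az(q-HUB),np.linalg.norm(q-HUB)) for q in P], az(P[:2].mean(0)-P[2:].mean(0)))
a=P[:2].mean(0);b=P[2:].mean(0);w=(a-b)/np.linalg.norm(a-b);print('tip off stripe line mm',1e3*((t-a)@[-w[1],w[0]]), 'hub off',1e3*((HUB-a)@[-w[1],w[0]]))
print(track('scene',2)[0],track('top',1)[0])
E
```

```text
tip [0.69067777 0.03841581] -30.819079311483996 0.11630066280976589
[(np.float64(-29.559177195251277), np.float64(0.1090489360304758)), (np.float64(-35.73185828251309), np.float64(0.10856999083158547)), (np.float64(-36.72540405395182), np.float64(0.07512205937685032)), (np.float64(-27.954954584586673), np.float64(0.0753296813862565))] -33.31770069329148
tip off stripe line mm 3.7826247833669573 hub off -1.287543180667573
[(16.2833, 357.665810731254, 24, 0.09281620735117171), (16.3333, 357.665810731254, 24, 0.09281620735117171)] [(16.3833, None, 0, 0)]
```

After release the carousel crept on about 1.5° and stopped, so the mark now sits about 3 mm past the pointer centre. I'll put the same finger back down, ease it back by that amount and release more gently.

```bash
python3 -c "
from h import *
plan(.6040,.0100,.066,10)"
```

```text
shift [0.0929 0.0046 0.0002] turn deg 0.007356681299199863 rad 0.0001283983106909317
```

Call:
step_arm --pt "0.035 0.002 0 0" --pt "0.07 0.004 0 0" --pt "0.085 0.005 0 0" --pt "0.092 0.005 0 0" --pt "0.093 0.005 0 0" --pt "0.093 0.005 0 0" --pt "0.093 0.005 0 0" --pt "0.093 0.005 0 0"

```text
t: 17.1
tcp_pos: [0.6055, 0.0101, 0.0675]
tool_rot: [0.453, 0.542, -0.456, 0.541]
force: [-0.7, 0.4, 0.1]
finger_gap: -0.0
```

```bash
python3 - <<'E'
from h import *
p=optics.camera_params('wrist')
o,im=track('wrist',2); print(o); stripe(im,p)
s=telemetry.sense();print(s['tcp_pos'],s['force'])
cv2.imwrite('pics/gz.png',cv2.resize(im[0:150,130:320,::-1],None,fx=4,fy=4,interpolation=cv2.INTER_CUBIC))
E
```

```text
[(17.1, 358.521943031296, 2110, 0.0921594374360019), (17.15, 358.5175787256863, 2109, 0.09220532217443558)]
comp [196.51872926 107.19487909] 2109 stripe az -33.02507764515362 centroid az -32.42462442020387 offset of hub from stripe line mm -0.9555346810308577
[0.60520584 0.01013838 0.06727548] [-0.76711098 -0.08715546 -0.72615465]
```

View pics/gz.png

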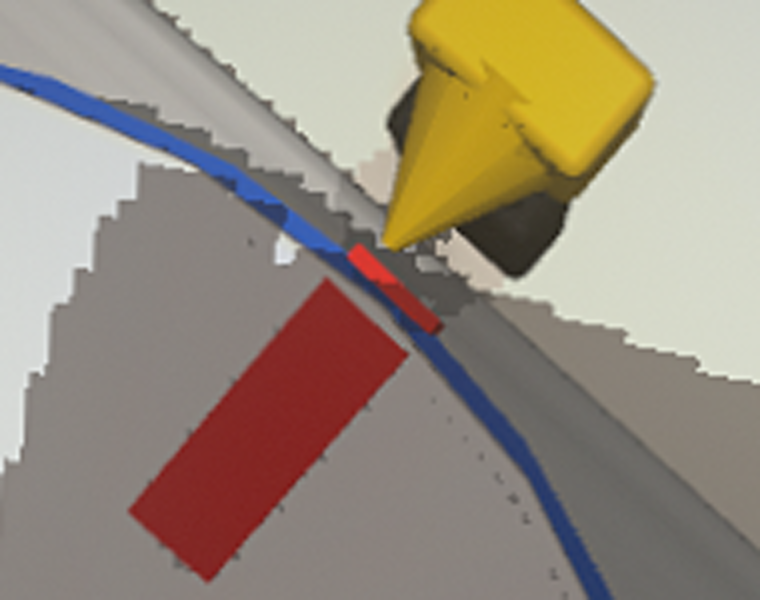

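Call:
step_arm --pt "0.002 0 0 0" --pt "0.004 0 0 0" --pt "0.006 0 0 0" --pt "0.0065 0 0 0" --pt "0.0065 0 0 0" --pt "0.0065 0 0 0" --pt "0.0065 0 0 0" --pt "0.0065 0 0 0"

```text
t: 17.87
tcp_pos: [0.6055, 0.01, 0.0611]
tool_rot: [0.453, 0.542, -0.456, 0.541]
force: [0.5, -0.1, 2.7]
finger_gap: 0.003
```

```bash
python3 - <<'E'
from h import *
o,im=track('wrist',3); print(o)
s=telemetry.sense();print(s['tcp_pos'],s['force'])
E
```

```text
[(17.8667, 358.50779670477436, 2307, 0.09220925961131768), (17.9167, 358.48955313544195, 2309, 0.09220350447657556), (17.9667, 358.47446075038863, 2308, 0.09220652864753545)]
[0.60544035 0.0100051  0.06098132] [ 0.11541201 -0.87201211  3.97073927]
```

Call:
step_arm --pt "0.0003 0.0008 0 0" --pt "0.0003 0.0016 0 0" --pt "0.0003 0.0023 0 0" --pt "0.0003 0.0024 0 0" --pt "0.0003 0.0024 0 0" --pt "0.0003 0.0024 0 0" --pt "0.0003 0.0024 0 0" --pt "0.0003 0.0024 0 0"

```text
t: 18.68
tcp_pos: [0.6078, 0.0104, 0.0607]
tool_rot: [0.453, 0.542, -0.456, 0.541]
force: [0.5, -1.1, 4.4]
finger_gap: -0.002
```

```bash
python3 - <<'E'
from h import *
p=optics.camera_params('wrist')
o,im=track('wrist',3); print(o);stripe(im,p)
s=telemetry.sense();print(s['tcp_pos'],s['force'])
cv2.imwrite('pics/hz.png',cv2.resize(im[0:150,130:320,::-1],None,fx=4,fy=4,interpolation=cv2.INTER_CUBIC))
E
```

```text
[(18.6833, 0.0629509544242346, 2303, 0.09222305795344389), (18.7333, 0.06026972502435868, 2303, 0.09222134007496495), (18.7833, 0.060216400421758465, 2304, 0.09222073325158223)]
comp [189.15625    109.39670139] 2304 stripe az -31.71140199140419 centroid az -30.920161004883937 offset of hub from stripe line mm -1.25891120198843
[0.60778925 0.01039476 0.06068305] [-0.29565156 -0.42359069  4.52143289]
```

View pics/hz.png

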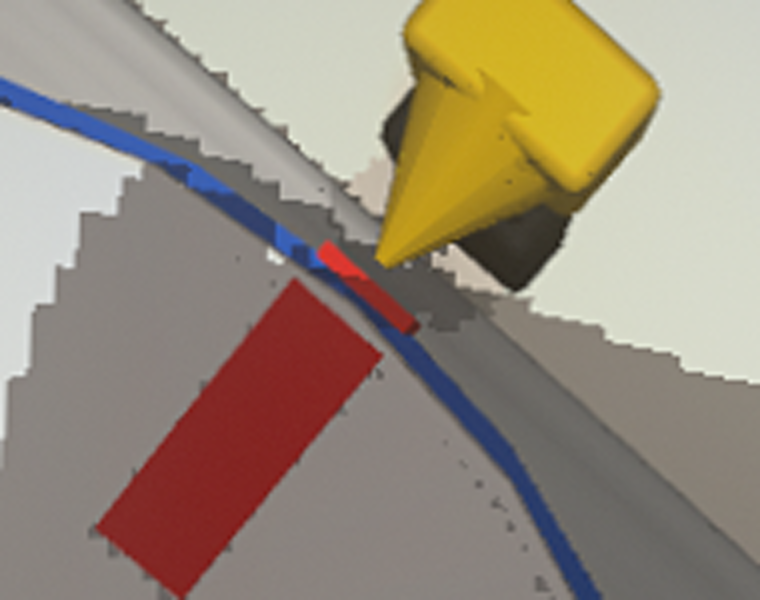

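The mark is steady and lined up with the tip. Now a gentle straight release.

Call:
step_arm --pt "-0.0005 0 0 0" --pt "-0.001 0 0 0" --pt "-0.002 0 0 0" --pt "-0.005 0 0 0" --pt "-0.01 0 0 0" --pt "-0.02 0 0 0" --pt "-0.03 0 0 0" --pt "-0.03 0 0 0"

```text
t: 19.5
tcp_pos: [0.6096, 0.0103, 0.0933]
tool_rot: [0.454, 0.541, -0.455, 0.543]
force: [0.2, 0.8, -0.6]
finger_gap: 0.004
```

```bash
python3 - <<'E'
from h import *
o,im=track('wrist',3); print(o)
s=telemetry.sense();print(s['tcp_pos'],s['force'])
E
```

```text
[(19.5, 359.3772012194711, 1508, 0.09216464751312371), (19.55, 359.37903473664494, 1522, 0.09216050346296518), (19.6, 359.37849631074, 1539, 0.09215173049271763)]
[0.6080505  0.01044894 0.09121071] [ 0.03877487  1.02490783 -0.30698912]
```

The carousel is at rest at -0.6°, which is about 1 mm at the mark. I'll move the hand clear and check everything.

Call:
step_arm --pt "-0.03 0 0 0" --pt "-0.065 0 0 0" --pt "-0.1 0 0.01 0" --pt "-0.12 0 0.04 0" --pt "-0.13 0 0.08 0" --pt "-0.13 -0.02 0.115 0" --pt "-0.13 -0.02 0.15 0" --pt "-0.13 -0.02 0.15 0"

```text
t: 20.32
tcp_pos: [0.6155, -0.1474, 0.2217]
tool_rot: [0.454, 0.539, -0.458, 0.542]
force: [-0.4, 1.0, 0.6]
finger_gap: 0.003
```

Call:
step_arm --pt "0 -0.02 0.03 0" --pt "0 -0.04 0.06 0" --pt "0 -0.05 0.09 0" --pt "0 -0.05 0.1 0" --pt "0 -0.05 0.1 0" --pt "0 -0.05 0.1 0"

```text
t: 20.82
tcp_pos: [0.5829, -0.2539, 0.2218]
tool_rot: [0.455, 0.539, -0.458, 0.541]
force: [0.0, 0.3, -0.4]
finger_gap: 0.001
```

```bash
python3 - <<'E'
from h import *
print(track('scene',1)[0]); o,im=track('top',1); print(o)
snap('scene','z_s.png'); print(track('top',1)[0]); cv2.imwrite('pics/z_t.png',im[:,:,::-1])
for n in('top','scene'):
    im=cv2.imread({'top':'pics/z_t.png','scene':'pics/z_s.png'}[n])[:,:,::-1].copy(); m=masks(im)
    for k in('red','grn','yel'):
        N,l,st,c=cv2.connectedComponentsWithStats(m[k].astype(np.uint8)); print(n,k,[(np.round(c[i],1).tolist(),int(st[i,4])) for i in range(1,N) if st[i,4]>5])
s=telemetry.sense();print(s['t'],s['tcp_pos'],s['force'],abs(s['qd']).max())
i=cv2.imread('pics/z_s.png');cv2.imwrite('pics/z_sz.png',cv2.resize(i[150:330,170:400],None,fx=3,fy=3))
E
```

```text
[(20.8167, 358.87545754661556, 24, 0.09477031534433275)]
[(20.8667, 358.8263231685216, 27, 0.09112359182385381)]
[(20.9667, 358.8514206225013, 28, 0.09175044792706262)]
top red [([226.4, 72.9], 7), ([251.3, 139.7], 27), ([139.3, 142.5], 69), ([73.9, 143.5], 27), ([52.1, 145.7], 30), ([85.3, 155.5], 31), ([63.2, 157.6], 30), ([41.9, 159.8], 28), ([134.6, 195.6], 204), ([29.7, 329.5], 14), ([57.6, 344.6], 13), ([19.2, 358.4], 13), ([46.8, 373.6], 13)]
top grn [([185.5, 168.1], 27), ([151.9, 219.7], 27)]
top yel [([257.8, 128.9], 40), ([491.4, 219.8], 1410)]
scene red [([275.3, 195.9], 29), ([223.0, 233.6], 25), ([366.3, 273.6], 302), ([323.5, 289.3], 125), ([174.2, 313.5], 13), ([398.7, 347.7], 79), ([433.2, 372.0], 90), ([406.4, 376.2], 90)]
scene grn [([364.1, 259.9], 36), ([297.3, 261.2], 40), ([182.7, 319.9], 9)]
scene yel [([140.5, 100.1], 529), ([208.7, 237.9], 38)]
21.0167 [ 0.58320658 -0.25241816  0.22217521] [-0.16100461  0.14668542  0.05726029] 0.004769927833074374
```

View pics/z_sz.png

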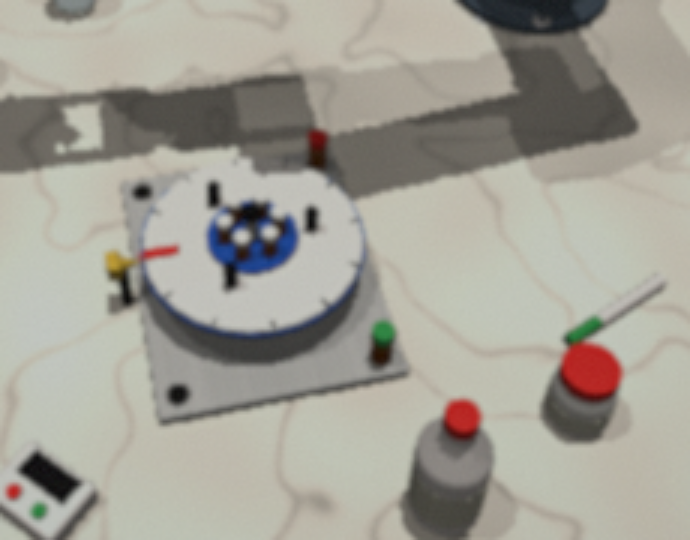

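View pics/z_t.png

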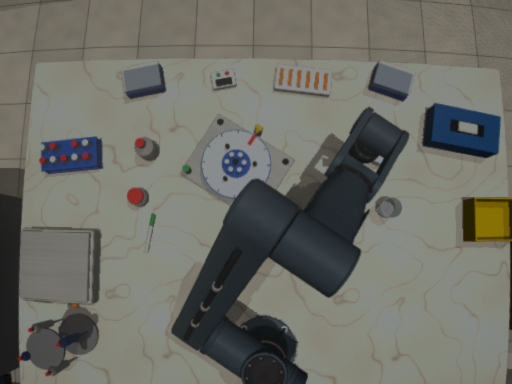

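The mark points at the pointer tip, at (223,234) against (209,238) in the scene view. The vials and bottles are at the same pixels as before, and the hand is clear, so I'm handing in.

```bash
python3 -c "
from h import *
print(track('scene',1)[0]); print(manip.sign_off())"
```

```text
[(21.0167, 358.9068300558584, 25, 0.09545846273748322)]
the job is handed in; nothing more can be done
None
```

The carousel spun freely for more than two turns. I caught it by fingertip while it was still turning, and it now stands with the red mark about 1° past the yellow pointer. The job was handed in at about 21 s.

- **Spin:** I flicked a post with the shut fingertips and the carousel turned clockwise at about 5.9 rad/s. It ran free for about 11 s, well over two turns.
- **Catch:** I pressed a fingertip on the clear band at about 1.3 rad/s. It stopped about 3.8° short of the pointer under roughly 6 N, and I eased it to 0° under the same finger.
- **Second touch:** When I first lifted off, the carousel crept about 1.5° past the pointer. I put the same finger back down, eased it back to about 0°, held it until steady, and lifted gently. It moved about 0.6° on that lift, then stayed still.

**Last checks:** The final angle reads -0.6° from the wrist camera and about -1.1° from both the scene and top cameras, which is 1–2 mm at the mark. The carousel was still, and the force on the tool was about zero. The caps I measured (both loose vials, reagent bottle, jar and pen) were at the same pixels as at the start. I did not measure the beaker or the dish stack again; the hand ended fairly near the beaker but above it. In the last top picture the arm hid vial_b, but the scene camera showed it unmoved.

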